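# Open the latched accessory case on the laboratory bench

## Robot

A 6-joint arm with a two-finger parallel gripper is mounted at the origin on the work surface. World frame = base frame: x ahead of the robot, y to its left, z up, the work surface at z = 0. Lengths are in m, angles in degrees, forces in N, time in s.
With the tool pointing down it reaches from about 0.35 to 0.875 m from the base axis. Payload 4.2 kg.
Tool frame: the origin (TCP) lies midway between the tips of the shut fingers; the grasp point (between the pads) lies 19 mm behind it; z points along the fingers, y is the line along which they close (so a half turn about z gives the same grasp; the last joint's range is limited). The gripper opens to 87 mm and grips with 3 to 60 N. Pads are 19 mm wide; open, the fingers measure 117 mm over their backs; the gripper's body (75 mm by 190 mm) begins 51 mm behind the grasp point.
Start: joints at [-55.141, 22.042, 0.453, 0, -68.411, -14.817], TCP at [0.214, -0.587, 0.223] pointing down, gripper open.
Joint ranges: [-179.83, 179.83], [-69.29, 118.12], [-61.27, 80.66], [-181.25, 117.63], [-171.15, -9.14], [-177.46, 177.46]. Speed limits (degrees/s): [159.86, 159.86, 180, 180, 180, 180].

## Interface

Orientations are given as a 3x3 rotation matrix whose columns are the frame's x, y, z axes.
In Python, from station import sense, capture, finish_job, silhouettes, landmark_of gives the robot as it stands.
- The arm moves only by the tool step_arm, never from a script. Its arguments are lists of equal length, an entry for each row: "linear": the shift along the tool's x, y, z in mm, a list of three; "delta_rot": the turn, a rotation vector about the tool's x, y, z in rad, a list of three; "grip": the finger opening in mm, from 0 to 87. A call has 1 to 10 rows; each row shifts and turns the commanded pose from where the row before left it, along the tool's axes as they then stand; what a row does not reach is not made up. A row lasts 1/8 s, in which the tool goes at most 62.5 mm and 10.7 degrees, less where a joint would pass 70% of its speed; a pose out of reach is approached as far as the arm can. A call with a gripper value outside its range is refused whole. The fingers move at their own pace and stop on an object; the grip force is fixed at half the most. Time passes only in rows, so rows that do not move let the fingers close. It gives the time, the measured TCP pose, the force, the opening and the grip force at its end, in the units of the state.
- sense(): the state, without advancing time (a new reading comes with each control period).
- capture(name): name is "scene" or "side" or "wrist"; returns a dict with "img" (480x640x3 uint8, red, green, blue), "fx", "fy", "cx", "cy" (pixels), "world_to_cam" (4x4, takes a point from world to camera coordinates); the wrist camera has in their place "mount" (4x4, takes a point from camera to tool coordinates, whose origin is the TCP and whose axes are the flange's). Camera axes: x right, y up, looking along -z (the intrinsics and any distortion apply to the point x, -y, -z); pixel columns grow to the right and rows downward; lengths in m; the calibration is good to about 2 mm. A picture is of the moment at which its call begins: read the wrist's pose just before it. There is no depth.
- finish_job(): hands the job in; it is judged then, once.
Trained networks look in the newest picture that a camera, given by its name, has taken for a name from the list of things; names that differ only in an ending like _2 or _b are one class to them, and where a whole thing is asked for, a point or a joint stands for the part that bears it (a point fixed in the world has none). Each returns a list of dicts, best first, with "score" (0 to 1); they miss things now and then, are a little off and sometimes report something else, mostly with a low value. They report only what shows in the picture. A call takes as long as a camera call.
- silhouettes(camera, label): "mask" (480x640 bool, what is visible of it) and "point" ([column, row] in pixels, amid what is visible of it).
- landmark_of(camera, label): "point" ([column, row] in pixels: a listed point, or the origin of a listed thing).
The state is a dict: "time_s": time; "joints": joint angles; "joint_velocities": joint speeds; "effort": joint torques, N m; "tcp_pos": TCP position; "ee_rot": TCP orientation; "wrist_force": force on the tool from outside, world axes, zero at the start; "moment": the same for the moment, N m; "gripper_width": opening from 0.0 (shut) to 1.0 (fully open); "gripper_force": force on a finger pad.
Only numpy, scipy, OpenCV 4.12 (cv2) and the standard library are available. Lean on these libraries where they do the work, as an engineer would, in place of code of your own. Each camera call takes 0.05 s, during which the arm holds its last target. There are 200 camera calls.

## Task

The grey accessory case is latched shut. Flip its front toggle latch fully open, then lift the lid well past half-way so that it stands open on its own, and let go. Leave the jar, the tray and the screwdriver as they are.

Things in the scene. Friction and masses are not known exactly. Their poses are not given: they have to be found in the camera images.
- case: Grey plastic transit case, fixed to the bench: base 170 mm deep (its x) by 260 mm wide (its y) by 100 mm high; on it the 25 mm thick lid (top 125.5 mm above the bench). Origin: centre of the underside, on the bench. Its x axis points from the front (latch side, local x = -85 mm, facing the robot) to the back (hinge side); z up.
- latch (a joint): Angle of the steel toggle lever on the case's front, rad: 0 = closed (tab sticking out level), 1.6 = fully open (tab swung up, standing). Over-centre spring: resists with 0.24 N m at 0, falling to none at 0.8 rad; beyond that it springs open itself (up to 0.24 N m) and stays. Its 42 mm wide wire bail grips a strike on the lid: closed, the lid cannot rise; it swings clear as the lever opens.
- latch_pivot (a point): Pivot of the toggle lever, its axis along the case's y: 16 mm in front of the middle of the case's front face, 90 mm above the bench. The point turns with the lever; closed, its axes are those of the case, and opening turns it about +y.
- latch_tab (a point): Point on the lever's tab, 10 mm from its end. Tab: plate 26 mm wide (case's y), 6 mm thick, 51 mm long, sticking out level from the case's front. Closed, the point is 52 mm in front of and 22 mm below latch_pivot (68 mm above the bench, 68 mm in front of the case). Pinch its side edges from above, closing along the case's y, or push it up from below. It rises on an arc of 56 mm radius.
- lid (a joint): Opening angle of the lid, rad: 0 = shut, 1.57 = upright, 1.7 = its stop. Hinged along the back top edge. A stiff hinge (0.42 N m friction) holds it where it is left; lifting takes about 5 N at the handle.
- lid_hinge (a point): Middle of the lid's hinge axis (along the case's y), at the back top edge of the base: local x = +85 mm, 100.5 mm above the bench. The point turns with the lid; shut, its axes are those of the case, and opening turns it about +y.
- lid_handle (a point): Centre of the bar of the lid's black bridge handle: 50 mm long (case's y), 14 by 14 mm, on two feet near the lid's front edge. It lies 29 mm above the lid's top face and, shut, 135 mm in front of and 54 mm above lid_hinge; it moves with the lid. Pinched across its two ends (closing along the case's y) it can turn between the fingers as the lid rises.
- flask: Amber jar with a white cap, 60 mm across, 140 mm high, stands on the bench beside the case. Bystander. Origin: centre of its underside.
- tray: Black divided tray, 120 x 80 x 45 mm, on the bench beside the case. Bystander. Origin: centre of its underside.
- driver: Black-handled screwdriver, about 200 mm long, lying on the bench beside the case. Bystander. Origin: about its middle, on the bench.

How it is judged (in metres and radians):
On the way:
1. the toggle latch is flipped fully open with the lid still down (value of joint latch above 1.3 rad and value of joint lid below 0.3 rad), for 0.1 s.
At the end, for the whole second after the job is handed in: the latch stands open (over 1.3 of 1.6 rad) and the lid stands open by itself at more than 1.05 rad (60 degrees), at rest (value of joint latch above 1.3 rad and value of joint lid above 1.05 rad and velocity of joint lid between -0.05 and 0.05 rad/s); the robot touches nothing.
It fails at once if the jar is shifted by more than 30 mm or tipped over (distance of flask from where it was at the start of the episode above 0.03 m or angle between flask's own z axis and vertical above 0.4 rad).
It fails at once if the tray is shifted by more than 30 mm (distance of tray from where it was at the start of the episode above 0.03 m).
It fails at once if the screwdriver is shifted by more than 40 mm (distance of driver from where it was at the start of the episode above 0.04 m).
It also fails if it takes over 51 s, if anything falls off the work surface, if the arm or the gripper's body presses on something with over 40 N, if the wrist force passes 120 N, or if a joint passes its speed limit or range.

## Working session

There is one attempt and no reset: what is moved stays moved. The work goes in short steps, Python scripts to look and compute and a tool call to move; the robot and the scene stay as the last step left them, time stands still between calls to the robot, and variables do not carry over. Pictures are saved under pics/ and viewed, at most 10 in all, crops included, and the job is handed in when it is done.

Besides the shell and the picture viewer there is one more tool, called after "Emit:" as name(argument=value, ...), one argument or row to a line, values as JSON. step_arm: Moves the arm, as the interface text tells. Its arguments: {"type":"object","properties":{"linear":{"type":"array"},"delta_rot":{"type":"array"},"grip":{"type":"array"}},"required":["linear","delta_rot","grip"]}

```bash
mkdir -p pics; ls
cat > h.py <<'E'
import numpy as np, cv2
from station import sense, capture, finish_job, silhouettes, landmark_of
def save(c,n): cv2.imwrite(f'pics/{n}.png',c['img'][:,:,::-1])
def proj(c,P):
    p=c['world_to_cam']@np.r_[P,1]; return np.array([c['cx']+c['fx']*p[0]/-p[2],c['cy']-c['fy']*p[1]/-p[2]])
E
python3 - <<'E'
from h import *
s=sense(); print(s)
for n in ['scene','side']:
    c=capture(n); save(c,n+'0'); print(n,{k:(v if k!='img' else 0) for k,v in c.items()})
    for l in ['case','latch_pivot','latch_tab','lid_hinge','lid_handle','flask','tray','driver']:
        print(l,[(np.round(d['point'],1),round(d['score'],2)) for d in landmark_of(n,l)[:2]])
a=cv2.imread('pics/scene0.png');b=cv2.imread('pics/side0.png')
E
```

```text
pics
{'time_s': 0.0, 'joints': array([-5.51419750e+01,  2.20896376e+01,  3.79539653e-01, -2.97246605e-02,
       -6.84123341e+01, -1.48168478e+01]), 'joint_velocities': array([ 0.00455431,  0.035726  , -0.00760327, -0.00405127,  0.02286116,
        0.09977259]), 'effort': array([ 1.05231728e-03, -3.90664601e+01,  1.87409109e+01,  4.21974286e+00,
        1.11695181e-02, -1.83829734e-04]), 'tcp_pos': array([ 0.21399548, -0.58656914,  0.22146791]), 'ee_rot': array([[-9.39512115e-01, -3.42514679e-01, -8.25428616e-04],
       [-3.42515664e-01,  9.39509927e-01,  2.02910650e-03],
       [ 8.04996171e-05,  2.18909237e-03, -9.99997601e-01]]), 'wrist_force': array([-0.82058577,  0.55299304, -0.57643903]), 'moment': array([-0.03234917, -0.00828798, -0.04278513]), 'gripper_force': 0.0, 'gripper_width': 1.0018272424149237}
scene {'img': 0, 'fx': 471.9414527175727, 'fy': 471.9414527175727, 'cx': 315.14996454655164, 'cy': 239.16715280357087, 'world_to_cam': array([[-0.17776988,  0.98395882,  0.01493037, -0.01295883],
       [-0.64922737, -0.12866936,  0.74963192,  0.30519074],
       [ 0.73952802, 
[... 460 characters left out ...]
_to_cam': array([[-0.73518055, -0.67785759,  0.0043174 ,  0.47925338],
       [ 0.46550635, -0.50022155,  0.73012481, -0.30379317],
       [-0.49276099,  0.53878334,  0.68330017, -1.07306287],
       [ 0.        ,  0.        ,  0.        ,  1.        ]])}
case [(array([356.5, 233.7]), 0.73)]
latch_pivot [(array([403.6, 218.4]), 0.58), (array([384.4, 189. ]), 0.48)]
latch_tab [(array([324.9, 199.7]), 0.68), (array([423.8, 229.4]), 0.6)]
lid_hinge [(array([325.4, 199.5]), 0.69)]
lid_handle [(array([385.3, 192.9]), 0.89)]
flask [(array([376.7, 177.4]), 0.66)]
tray [(array([310.1, 301.9]), 0.72), (array([325. , 200.9]), 0.69)]
driver [(array([312.3, 357.4]), 0.67), (array([422.5, 229.7]), 0.46)]
```

View pics/scene0.png

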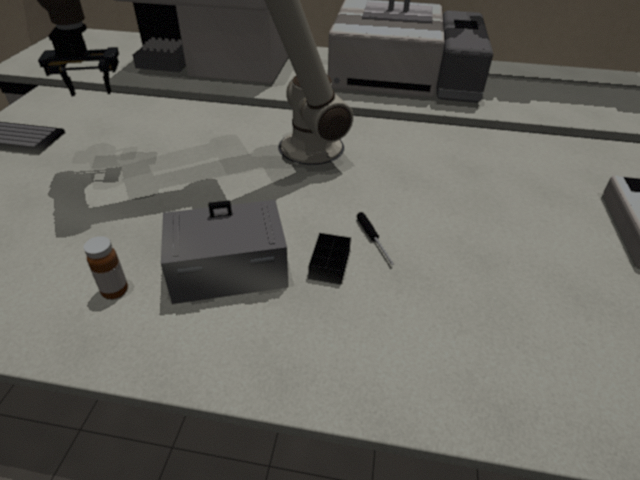

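View pics/side0.png

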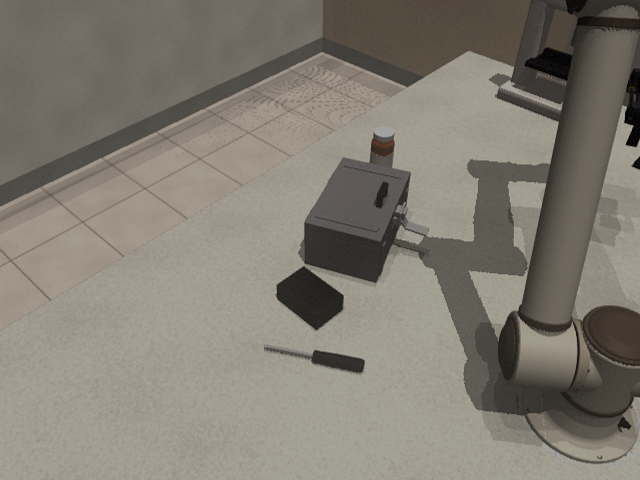

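The scene view shows the case from its hinge side, with the jar at about (108,270), the tray at (330,258) and the screwdriver at (375,238). The side view shows the handle at (382,194) and the latch tab ending near (428,231). Next I fit the case pose from corners, landmarks and silhouettes.

```bash
cat >> h.py <<'E'
def pose(p): 
    c,s=np.cos(p[2]),np.sin(p[2]); return np.array([[c,-s,0],[s,c,0],[0,0,1]]),np.array([p[0],p[1],0])
def W(p,L): R,t=pose(p); return R@np.asarray(L,float)+t
E
python3 - <<'E'
from h import *
from scipy.optimize import least_squares, minimize
cs={n:capture(n) for n in ['scene','side']}
H=.1255
obs=[('scene',[.085,.13,0],(286,288)),('scene',[.085,-.13,0],(173,303)),('scene',[.085,.13,H],(286,247)),('scene',[.085,-.13,H],(163,263)),
('scene',[-.085,-.13,H],(165,208)),('scene',[-.085,.13,H],(276,198)),('scene',[-.05,0,.1545],(215.6,209.8)),
('side',[-.085,-.13,H],(411,172)),('side',[.085,-.13,H],(343,159)),('side',[.085,.13,H],(306,223)),('side',[-.085,.13,H],(383,240)),
('side',[.085,.13,0],(306,263)),('side',[-.085,.13,0],(377,279)),('side',[-.05,0,.1545],(385.3,192.9)),('side',[-.153,0,.068],(423.8,229.4)),('side',[-.101,0,.09],(403.6,218.4))]
f=lambda p:np.concatenate([proj(cs[n],W(p,L))-u for n,L,u in obs])
r=least_squares(f,[.55,-.15,0],loss='soft_l1'); print(r.x,np.round(r.fun.reshape(-1,2),1))
ms={n:silhouettes(n,'case')[0] for n in cs}
# bench objects
def ground(c,u,z=0):
    A=c['world_to_cam'];R=A[:3,:3];o=-R.T@A[:3,3];d=R.T@np.array([(u[0]-c['cx'])/c['fx'],-(u[1]-c['cy'])/c['fy'],-1]);return o+d*(z-o[2])/d[2]
for n,m in ms.items():
    mm=m['mask'];print(n,m['score'],mm.sum())
pts=[[x,y,z] for x in(-.085,.085) for y in(-.13,.13) for z in(0,H)]
def loss(p):
    L=0
    for n,m in ms.items():
        h=cv2.convexHull(np.array([proj(cs[n],W(p,q)) for q in pts],np.float32))
        im=np.zeros((480*4,640*4),np.uint8);cv2.fillConvexPoly(im,np.round((h+.5)*4).astype(int),1)
        a=cv2.resize(im*255,(640,480),interpolation=cv2.INTER_AREA)/255.; 
        L+=np.abs(a-m['mask']).sum()
    return L
print(loss(r.x)); 
q=minimize(loss,r.x,method='Nelder-Mead',options=dict(initial_simplex=r.x+np.array([[0,0,0],[.01,0,0],[0,.01,0],[0,0,.05]])));print(q.x,q.fun)
for n,o in [('scene','flask'),('scene','tray'),('scene','driver'),('side','tray'),('side','driver')]:
    print(n,o,np.round(ground(cs[n],landmark_of(n,o)[0]['point']),3))
R,t=pose(r.x)
print(R); [print(k,np.round(W(r.x,v),4)) for k,v in dict(tab=[-.153,0,.068],pivot=[-.101,0,.09],handle=[-.05,0,.1545],hinge=[.085,0,.1005]).items()]
E
```

```text
[ 0.59412857 -0.0891487   0.39140374] [[ 2.4 -2. ]
 [-1.1  0.2]
 [ 1.1 -1.5]
 [-2.6 -0.7]
 [-2.4  3.5]
 [-0.9  0.5]
 [ 3.8 -6. ]
 [ 0.5 -0.5]
 [ 0.4 -2. ]
 [-0.6 -0.7]
 [-0.9  1.2]
 [-0.2  0.7]
 [ 0.4  3.7]
 [-1.7 -2.7]
 [ 0.7  1. ]
 [-0.5 -0.6]]
scene 0.75 11183
side 0.78 9653
1013.4156862745099
[ 0.59736388 -0.08838503  0.38729379] 650.4274509803922
scene flask [ 0.712 -0.315  0.   ]
scene tray [0.525 0.152 0.   ]
scene driver [0.427 0.235 0.   ]Traceback (most recent call last):
  File "<stdin>", line 29, in <module>
IndexError: list index out of range
```

Emit:
step_arm(
  linear=[
    [-38, 33, 0],
    [-38, 33, 0],
    [-38, 33, 0],
    [-38, 33, 0],
    [-38, 33, 0],
    [-38, 33, 0],
    [-38, 33, 0],
    [-38, 33, 0],
    [-38, 33, 0],
    [-36, 33, 0],
  ],
  delta_rot=[
    [0, 0, -0.004],
    [0, 0, -0.004],
    [0, 0, -0.004],
    [0, 0, -0.004],
    [0, 0, -0.004],
    [0, 0, -0.004],
    [0, 0, -0.004],
    [0, 0, -0.004],
    [0, 0, -0.004],
    [0, 0, -0.004],
  ],
  grip=[87, 87, 87, 87, 87, 87, 87, 87, 87, 87],
)

```text
time_s: 2.55
tcp_pos: [0.449, -0.1418, 0.2229]
ee_rot: [[-0.925, -0.38, 0.001], [-0.38, 0.925, -0.0], [-0.001, -0.001, -1.0]]
wrist_force: [1.2, -0.1, 0.5]
gripper_width: 0.996
gripper_force: 0.0
```

Emit:
step_arm(
  linear=[
    [0, 0, 0],
    [0, 0, 0],
  ],
  delta_rot=[
    [0, 0, 0],
    [0, 0, 0],
  ],
  grip=[87, 87],
)

```text
time_s: 2.8
tcp_pos: [0.4481, -0.1433, 0.2226]
ee_rot: [[-0.925, -0.38, -0.0], [-0.38, 0.925, -0.0], [0.0, 0.0, -1.0]]
wrist_force: [0.1, -0.1, 0.6]
gripper_width: 0.998
gripper_force: 0.0
```

Run:
```python
from h import *
s=sense(); c=capture('wrist'); save(c,'w1')
print(s['time_s'],s['tcp_pos'],s['ee_rot'],c['mount'],[c[k] for k in('fx','fy','cx','cy')])
T=np.eye(4);T[:3,:3]=s['ee_rot'];T[:3,3]=s['tcp_pos']
c['world_to_cam']=np.linalg.inv(T@c['mount'])
p=[.5974,-.0884,.3873]
for l,L in dict(latch_tab=[-.153,0,.068],latch_pivot=[-.101,0,.09],lid_handle=[-.05,0,.1545],lid_hinge=[.085,0,.1005]).items():
    print(l,np.round(proj(c,W(p,L)),1),[(np.round(d['point'],1),round(d['score'],2)) for d in landmark_of('wrist',l)[:2]])
```

```text
2.8 [ 0.44810888 -0.14333863  0.22258017] [[-9.24786491e-01 -3.80486414e-01 -1.86732727e-04]
 [-3.80486410e-01  9.24786510e-01 -6.03120522e-05]
 [ 1.95635824e-04  1.52734939e-05 -9.99999981e-01]] [[-1.16452737e-04  9.56702335e-01  2.91068082e-01  7.92930482e-02]
 [ 9.99999979e-01  1.60396812e-04 -1.27115521e-04  3.56103954e-04]
 [-1.68298108e-04  2.91068061e-01 -9.56702334e-01 -1.62219805e-01]
 [ 0.00000000e+00  0.00000000e+00  0.00000000e+00  1.00000000e+00]] [376.09672944863627, 376.09672944863627, 321.4633702796876, 236.3666739741572]
latch_tab [314.7 224.2] [(array([316. , 225.3]), 0.76)]
latch_pivot [314.4 289.6] [(array([317.4, 288. ]), 0.6)]
lid_handle [313. 391.] [(array([316.3, 392.2]), 0.58)]
lid_hinge [314.7 469.1] []
```

View pics/w1.png

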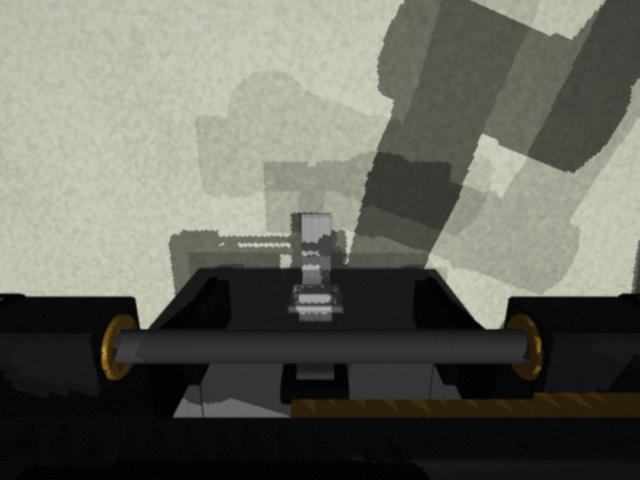

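The wrist view shows the tab at about (316,225), the pivot at (315,295) and the handle at (316,388), all within 3 px of the fitted case. I descend over the tab.

Emit:
step_arm(
  linear=[
    [-6, -4, 30],
    [0, 0, 40],
    [0, 0, 40],
    [0, 0, 30],
    [0, 0, 20],
    [0, 0, 12],
    [0, 0, 0],
    [0, 0, 0],
  ],
  delta_rot=[
    [0, 0, 0],
    [0, 0, 0],
    [0, 0, 0],
    [0, 0, 0],
    [0, 0, 0],
    [0, 0, 0],
    [0, 0, 0],
    [0, 0, 0],
  ],
  grip=[87, 87, 87, 87, 87, 87, 87, 87],
)

```text
time_s: 4.05
tcp_pos: [0.456, -0.145, 0.0513]
ee_rot: [[-0.925, -0.38, 0.002], [-0.38, 0.925, -0.0], [-0.002, -0.001, -1.0]]
wrist_force: [-0.0, -0.2, -0.3]
gripper_width: 0.999
gripper_force: 0.0
```

Emit:
step_arm(
  linear=[
    [0, 0, 0],
    [0, 0, 0],
    [0, 0, 0],
    [0, 0, 0],
    [0, 0, 0],
    [0, 0, 0],
  ],
  delta_rot=[
    [0, 0, 0],
    [0, 0, 0],
    [0, 0, 0],
    [0, 0, 0],
    [0, 0, 0],
    [0, 0, 0],
  ],
  grip=[22, 22, 22, 22, 22, 22],
)

```text
time_s: 4.8
tcp_pos: [0.4553, -0.1448, 0.0505]
ee_rot: [[-0.925, -0.38, -0.0], [-0.38, 0.925, 0.0], [0.0, 0.0, -1.0]]
wrist_force: [0.4, -0.2, 0.1]
gripper_width: 0.402
gripper_force: 0.0
```

Emit:
step_arm(
  linear=[
    [0, 0, 0],
    [0, 0, 0],
    [0, 0, 0],
    [0, 0, 0],
  ],
  delta_rot=[
    [0, 0, 0],
    [0, 0, 0],
    [0, 0, 0],
    [0, 0, 0],
  ],
  grip=[15, 15, 15, 15],
)

```text
time_s: 5.3
tcp_pos: [0.4556, -0.1455, 0.0505]
ee_rot: [[-0.925, -0.38, 0.0], [-0.38, 0.925, -0.001], [0.0, -0.001, -1.0]]
wrist_force: [1.2, -5.5, -1.7]
gripper_width: 0.292
gripper_force: 30.0
```

Run:
```python
import numpy as np
g=lambda t:np.array([-52*np.cos(t)-22*np.sin(t), 52*np.sin(t)-22*np.cos(t)])
ts=np.linspace(0,1.2,11);a=np.array([g(t) for t in ts])
print(np.c_[ts[1:],np.diff(a,axis=0)].round(1)) # dx case, dz
h=lambda t:np.array([-135*np.cos(t)+54*np.sin(t), 135*np.sin(t)+54*np.cos(t)])
ts=np.linspace(0,1.4,21);a=np.array([h(t) for t in ts])
print(np.c_[ts[1:],np.diff(a,axis=0)].round(1))
```

```text
[[ 0.1 -2.3  6.4]
 [ 0.2 -1.5  6.6]
 [ 0.4 -0.7  6.7]
 [ 0.5  0.1  6.8]
 [ 0.6  0.9  6.7]
 [ 0.7  1.7  6.5]
 [ 0.8  2.5  6.3]
 [ 1.   3.2  5.9]
 [ 1.1  3.9  5.5]
 [ 1.2  4.6  5. ]]
[[ 0.1  4.1  9.3]
 [ 0.1  4.7  9. ]
 [ 0.2  5.4  8.6]
 [ 0.3  6.   8.2]
 [ 0.4  6.5  7.8]
 [ 0.4  7.1  7.3]
 [ 0.5  7.5  6.8]
 [ 0.6  8.   6.3]
 [ 0.6  8.4  5.7]
 [ 0.7  8.8  5.1]
 [ 0.8  9.1  4.5]
 [ 0.8  9.4  3.8]
 [ 0.9  9.7  3.2]
 [ 1.   9.9  2.5]
 [ 1.  10.   1.8]
 [ 1.1 10.1  1.1]
 [ 1.2 10.2  0.4]
 [ 1.3 10.2 -0.4]
 [ 1.3 10.1 -1.1]
 [ 1.4 10.  -1.8]]
```

Emit:
step_arm(
  linear=[
    [2.3, 0, -6.4],
    [1.5, 0, -6.6],
    [0.7, 0, -6.7],
    [-0.1, 0, -6.8],
    [-0.9, 0, -6.7],
  ],
  delta_rot=[
    [0, 0, 0],
    [0, 0, 0],
    [0, 0, 0],
    [0, 0, 0],
    [0, 0, 0],
  ],
  grip=[15, 15, 15, 15, 15],
)

```text
time_s: 5.92
tcp_pos: [0.452, -0.1469, 0.0831]
ee_rot: [[-0.925, -0.38, -0.001], [-0.38, 0.925, -0.001], [0.001, -0.001, -1.0]]
wrist_force: [2.7, -6.9, -7.8]
gripper_width: 0.294
gripper_force: 30.0
```

Emit:
step_arm(
  linear=[
    [-1.7, 0, -6.5],
    [-2.5, 0, -6.3],
    [-3.2, 0, -5.9],
    [-3.9, 0, -5.5],
    [-4.6, 0, -5.0],
  ],
  delta_rot=[
    [0, 0, 0],
    [0, 0, 0],
    [0, 0, 0],
    [0, 0, 0],
    [0, 0, 0],
  ],
  grip=[15, 15, 15, 15, 15],
)

```text
time_s: 6.55
tcp_pos: [0.465, -0.1416, 0.1122]
ee_rot: [[-0.925, -0.38, -0.005], [-0.38, 0.925, -0.002], [0.005, -0.0, -1.0]]
wrist_force: [0.6, -7.5, -3.9]
gripper_width: 0.292
gripper_force: 30.0
```

Run:
```python
from h import *
c=capture('side'); cv2.imwrite('pics/s2.png',cv2.resize(c['img'][100:300,300:500,::-1],None,fx=3,fy=3))
```

```text
(no output)
```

View pics/s2.png

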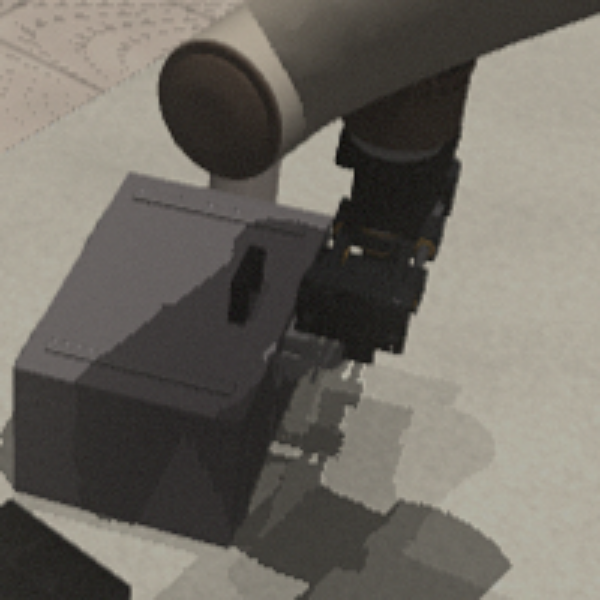

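The gripper is still on the tab (crop about (350,350)) and has followed the arc to about 1.2 rad. Next I release so it springs open, then rise.

Emit:
step_arm(
  linear=[
    [0, 0, 0],
    [0, 0, 0],
    [0, 0, 0],
    [0, 0, 0],
    [0, 0, 0],
    [0, 0, -30],
    [0, 0, -40],
    [0, 0, -40],
    [0, 0, 0],
    [0, 0, 0],
  ],
  delta_rot=[
    [0, 0, 0],
    [0, 0, 0],
    [0, 0, 0],
    [0, 0, 0],
    [0, 0, 0],
    [0, 0, 0],
    [0, 0, 0],
    [0, 0, 0],
    [0, 0, 0],
    [0, 0, 0],
  ],
  grip=[87, 87, 87, 87, 87, 87, 87, 87, 87, 87],
)

```text
time_s: 7.85
tcp_pos: [0.4662, -0.1399, 0.2223]
ee_rot: [[-0.925, -0.38, -0.001], [-0.38, 0.925, 0.001], [0.001, 0.001, -1.0]]
wrist_force: [0.4, 0.0, -0.6]
gripper_width: 0.999
gripper_force: 0.0
```

Run:
```python
from h import *
s=sense(); c=capture('wrist'); save(c,'w3')
T=np.eye(4);T[:3,:3]=s['ee_rot'];T[:3,3]=s['tcp_pos']
c['world_to_cam']=np.linalg.inv(T@c['mount'])
print(s['tcp_pos'])
p=[.5968,-.0870,.3877]
for l,L in dict(latch_tab=[-.1215,0,.1426],latch_pivot=[-.101,0,.09],lid_handle=[-.05,0,.1545]).items():
    print(l,np.round(proj(c,W(p,L)),1),[(np.round(d['point'],1),round(d['score'],2)) for d in landmark_of('wrist',l)[:2]])
h=W(p,[-.05,0,.1545]); print('tool delta to handle (TCP at handle)',s['ee_rot'].T@(h-s['tcp_pos'])*1000)
d=capture('side')
for l,L in dict(latch_tab=[-.1215,0,.1426],lid_handle=[-.05,0,.1545]).items():
    print(l,np.round(proj(d,W(p,L)),1),[(np.round(e['point'],1),round(e['score'],2)) for e in landmark_of('side',l)[:2]])
a=cv2.resize(d['img'][130:280,330:480,::-1],(480,480));cv2.imwrite('pics/m3.png',np.hstack([cv2.resize(c['img'][200:440,240:400,::-1],(320,480)),a]))
```

```text
[ 0.46619485 -0.13985826  0.22233348]
latch_tab [320.1 271.1] [(array([320.7, 272.8]), 0.78)]
latch_pivot [320.2 270.1] []
lid_handle [320.  370.2] [(array([322.5, 370.3]), 0.6)]
tool delta to handle (TCP at handle) [-90.93999161  -0.66772341  67.77179119]
latch_tab [413.2 201.7] [(array([412. , 201.1]), 0.68)]
lid_handle [382.  190.2] [(array([381.4, 189.9]), 0.6)]
```

View pics/m3.png

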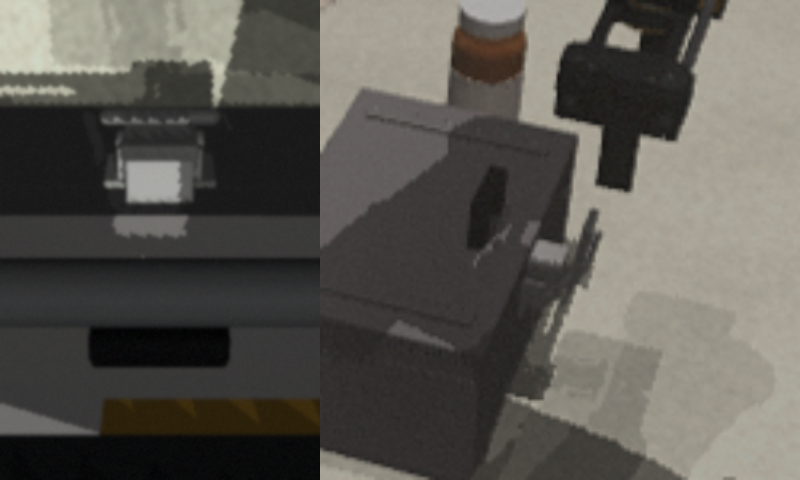

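The tab stands up at about (585,250) in the composite and the bail is clear; the positions match the fully open lever within 2 px. Now the handle.

Emit:
step_arm(
  linear=[
    [-45, 0, 0],
    [-46, 0.5, 0],
    [0, 0, 30],
    [0, 0, 30],
    [0, 0, 16],
    [0, 0, 9],
    [0, 0, 0],
    [0, 0, 0],
    [0, 0, 0],
    [0, 0, 0],
  ],
  delta_rot=[
    [0, 0, 0],
    [0, 0, 0],
    [0, 0, 0],
    [0, 0, 0],
    [0, 0, 0],
    [0, 0, 0],
    [0, 0, 0],
    [0, 0, 0],
    [0, 0, 0],
    [0, 0, 0],
  ],
  grip=[87, 87, 87, 87, 87, 87, 87, 45, 45, 45],
)

```text
time_s: 9.45
tcp_pos: [0.551, -0.105, 0.1385]
ee_rot: [[-0.925, -0.38, 0.001], [-0.38, 0.925, 0.0], [-0.001, -0.0, -1.0]]
wrist_force: [-0.6, 0.0, 0.4]
gripper_width: 0.745
gripper_force: 0.0
```

Emit:
step_arm(
  linear=[
    [0, 0, 0],
    [0, 0, 0],
    [0, 0, 0],
    [0, 0, 0],
  ],
  delta_rot=[
    [0, 0, 0],
    [0, 0, 0],
    [0, 0, 0],
    [0, 0, 0],
  ],
  grip=[40, 40, 40, 40],
)

```text
time_s: 9.95
tcp_pos: [0.5515, -0.1065, 0.1383]
ee_rot: [[-0.925, -0.38, 0.001], [-0.38, 0.925, -0.002], [-0.0, -0.003, -1.0]]
wrist_force: [1.1, -5.7, -1.0]
gripper_width: 0.577
gripper_force: 30.0
```

Emit:
step_arm(
  linear=[
    [-4.1, 0, -9.3],
    [-4.7, 0, -9.0],
    [-5.4, 0, -8.6],
    [-6.0, 0, -8.2],
    [-6.5, 0, -7.8],
    [-7.1, 0, -7.3],
    [-7.5, 0, -6.8],
    [-8.0, 0, -6.3],
    [-8.4, 0, -5.7],
    [-8.8, 0, -5.1],
  ],
  delta_rot=[
    [0, 0, 0],
    [0, 0, 0],
    [0, 0, 0],
    [0, 0, 0],
    [0, 0, 0],
    [0, 0, 0],
    [0, 0, 0],
    [0, 0, 0],
    [0, 0, 0],
    [0, 0, 0],
  ],
  grip=[40, 40, 40, 40, 40, 40, 40, 40, 40, 40],
)

```text
time_s: 11.2
tcp_pos: [0.6089, -0.083, 0.211]
ee_rot: [[-0.926, -0.379, -0.01], [-0.379, 0.926, -0.005], [0.011, -0.001, -1.0]]
wrist_force: [-4.0, -9.2, -0.7]
gripper_width: 0.568
gripper_force: 30.0
```

Emit:
step_arm(
  linear=[
    [-9.1, 0, -4.5],
    [-9.4, 0, -3.8],
    [-9.7, 0, -3.2],
    [-9.9, 0, -2.5],
    [-10.0, 0, -1.8],
    [-10.1, 0, -1.1],
    [-10.2, 0, -0.4],
    [-10.2, 0, 0.4],
    [-10.1, 0, 1.1],
    [0, 0, 0],
  ],
  delta_rot=[
    [0, 0, 0],
    [0, 0, 0],
    [0, 0, 0],
    [0, 0, 0],
    [0, 0, 0],
    [0, 0, 0],
    [0, 0, 0],
    [0, 0, 0],
    [0, 0, 0],
    [0, 0, 0],
  ],
  grip=[40, 40, 40, 40, 40, 40, 40, 40, 40, 40],
)

```text
time_s: 12.45
tcp_pos: [0.695, -0.0479, 0.2295]
ee_rot: [[-0.925, -0.38, 0.001], [-0.38, 0.925, -0.003], [-0.0, -0.004, -1.0]]
wrist_force: [1.1, -5.2, 3.8]
gripper_width: 0.571
gripper_force: 30.0
```

Run:
```python
from h import *
c=capture('scene');d=capture('side')
cv2.imwrite('pics/m4.png',np.hstack([cv2.resize(c['img'][120:320,80:280,::-1],(400,400)),cv2.resize(d['img'][80:280,280:480,::-1],(400,400))]))
```

```text
(no output)
```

View pics/m4.png

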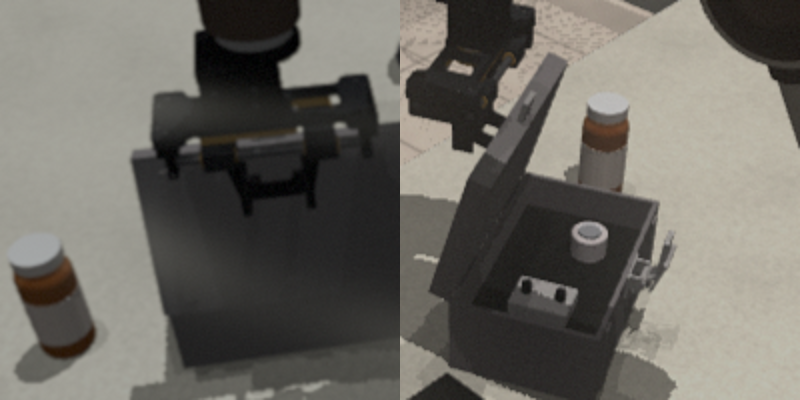

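The lid stands near upright with the handle held, the latch is up and the jar is untouched. I release and withdraw upward.

Emit:
step_arm(
  linear=[
    [0, 0, 0],
    [0, 0, 0],
    [0, 0, 0],
    [0, 0, 0],
    [0, 0, -15],
    [0, 0, -25],
    [0, 0, -35],
    [0, 0, -35],
    [0, 0, 0],
    [0, 0, 0],
  ],
  delta_rot=[
    [0, 0, 0],
    [0, 0, 0],
    [0, 0, 0],
    [0, 0, 0],
    [0, 0, 0],
    [0, 0, 0],
    [0, 0, 0],
    [0, 0, 0],
    [0, 0, 0],
    [0, 0, 0],
  ],
  grip=[87, 87, 87, 87, 87, 87, 87, 87, 87, 87],
)

```text
time_s: 13.8
tcp_pos: [0.6941, -0.0458, 0.338]
ee_rot: [[-0.925, -0.38, 0.0], [-0.38, 0.925, 0.001], [-0.0, 0.001, -1.0]]
wrist_force: [-0.5, 0.2, -1.0]
gripper_width: 0.998
gripper_force: 0.0
```

Run:
```python
from h import *
p=[.5968,-.0870,.3877]
c=capture('scene');d=capture('side')
cv2.imwrite('pics/m5.png',np.hstack([cv2.resize(c['img'][120:320,80:280,::-1],(400,400)),cv2.resize(d['img'][80:280,280:480,::-1],(400,400))]))
for t in (1.1,1.3,1.4): print(t,proj(d,W(p,[.085+(-.135*np.cos(t)+.054*np.sin(t)),0,.1005+.135*np.sin(t)+.054*np.cos(t)])))
for l in('lid_handle','latch_tab'): print([(np.round(e['point'],1),e['score']) for e in landmark_of('side',l)[:2]])
print(sense()['wrist_force'])
```

```text
1.1 [330.77077445 144.32589378]
1.3 [318.10583202 141.76407128]
1.4 [311.90067041 141.35918694]
[(array([318.3, 142.5]), 0.65)]
[(array([412.3, 204.1]), 0.67), (array([325.4, 202.1]), 0.48)]
[-0.50709628  0.19920601  0.31246989]
```

View pics/m5.png

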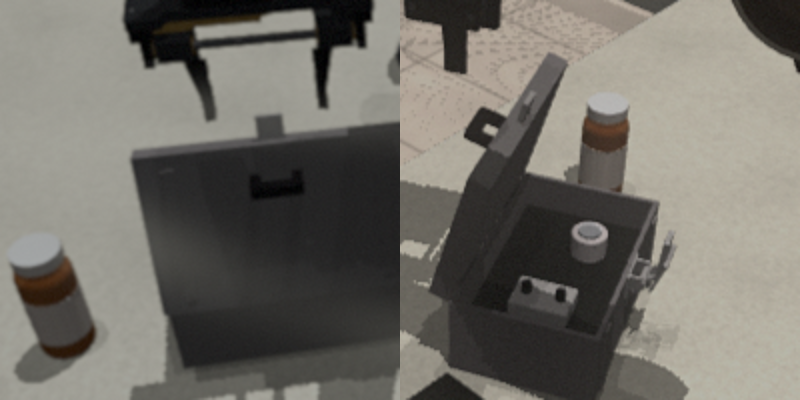

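The gripper is clear above the lid. The lid stands by itself at about 1.3 rad (handle at (318,142) in the side view), and the latch is up at (412,204).

```bash
python3 -c "
from station import finish_job; print(finish_job())"
```

```text
the job is handed in; nothing more can be done
None
```

The job is handed in, with no verdict shown to me: the latch is flipped fully open, the lid stands on its own at about 1.3 rad, the gripper is clear, and the jar, tray and screwdriver were not touched.

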